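# Pack wedge-shaped caddies head to tail in a sloping rack

## Robot

A 6-joint arm with a two-finger parallel gripper is mounted at the origin on a cart in front of the work surface, level with it; the furniture and walls round the work are solid. World frame = base frame: x ahead of the robot, y to its left, z up, the work surface at z = 0. Lengths are in mm, angles in rad, forces in N, time in s.
With the tool pointing down it reaches from about 350 to 875 mm from the base axis. Payload 4.2 kg.
Tool frame: the origin (TCP) lies midway between the tips of the shut fingers; the grasp point (between the pads) lies 19 mm behind it (tcp_to_grasp is the distance from the TCP to the grasp point, in mm); z points along the fingers, y is the line along which they close (so a half turn about z gives the same grasp; the last joint's range is limited). The gripper opens to 85 mm and grips with 20 to 120 N. Pads are 22 mm wide; open, the fingers measure 114 mm over their backs; the gripper's body (76 mm by 85 mm) begins 54 mm behind the grasp point. The pads swing forward as they close: fully open they stand 13 mm farther back than shut.
Start: joints at [-0.975, 0.385, 0.008, 0, -1.194, -0.259], TCP at [206.558, -589.859, 231.312] pointing down, gripper open.
Joint ranges: [-3.14, 3.14], [-1.21, 2.06], [-1.07, 1.41], [-3.16, 2.05], [-2.99, -0.16], [-3.1, 3.1]. Speed limits (rad/s): [2.79, 2.79, 3.14, 3.14, 3.14, 3.14].

## Interface

Orientations are given as a unit quaternion [x, y, z, w].
In Python, from bench import read_state, get_image, job_done, tcp_to_grasp gives the robot as it stands.
- The arm moves only by the tool jog_arm, never from a script. Its argument "plan" is a list of rows, each a list of 3 entries, a list of its own where there are three numbers: the finger opening in mm, from 0 to 85.4, then the shift along the tool's x, y, z as a fraction of full scale, then the turn, a rotation vector about the tool's x, y, z as a fraction of full scale. A call has 1 to 10 rows; each row is the pose to reach, as a shift and turn from the pose commanded when the call began, along the tool's axes at that moment; what a row does not reach only later rows make up. Full scale, the value 1, is 0.1 m for a shift and 60 degrees for a turn. A row lasts 1/8 s, in which the tool goes at most 62.5 mm and 10.7 degrees, less where a joint would pass 70% of its speed; a pose out of reach is approached as far as the arm can. A call with a number of a shift or a turn outside -1 to 1 is refused whole. A call with a gripper value outside its range is refused whole. The fingers move at their own pace and stop on an object; the grip force is fixed at half the most. Time passes only in rows, so rows that repeat a pose let the fingers close. It gives the time, the measured TCP pose, the force, the opening and the grip force at its end, in the units of the state.
- read_state(): the state, without advancing time (a new reading comes with each control period).
- get_image(name): name is "scene" or "top"; returns a dict with "img" (420x560x3 uint8, red, green, blue), "range_z" (420x560 float32, mm along the optical axis (not along the pixel's ray), 0 where there is no reading), "intrinsics" (3x3 intrinsics, pixels), "distortion" ([k1, k2, p1, p2, k3] as OpenCV has them; the pictures are not rectified), "extrinsics" (4x4, takes a point from camera to world coordinates). Camera axes: x right, y down, z forward; pixel columns grow to the right and rows downward; lengths in mm; the calibration is good to about 2 mm. A picture is of the moment at which its call begins.
- job_done(): hands the job in; it is judged then, once.
The state is a dict: "clock": time; "joints": joint angles; "joint_vel": joint speeds; "joint_efforts": joint torques, N m; "position": TCP position; "ee_rot": TCP orientation; "contact_force": force on the tool from outside, world axes, zero at the start; "wrist_torque": the same for the moment, N m; "gripper_width": finger opening in mm; "grasp_force": force on a finger pad.
Only numpy, scipy, OpenCV 4.12 (cv2) and the standard library are available. Lean on these libraries where they do the work, as an engineer would, in place of code of your own. Each camera call takes 0.05 s, during which the arm holds its last target. There are 200 camera calls.

## Task

Pack the two green wedge-shaped caddies that stand on the worktop into the sloping rack beside the two already there, alternately head to tail, so that all four lie flat and fill the rack from wall to wall with every caddy fully home against the front stop. The next one goes in wide end down and the last one narrow end down against the sprung cheek, which needs a firm but gentle push to the stop, not a shove; leave the other things on the worktop alone.

Things in the scene. Friction and masses are not known exactly. Their poses are not given: they have to be found in the camera images.
- rack_deck: Upper face of a fixed wooden rack's deck, rising to the robot's left at 28 degrees. Origin midway across, at the inner face of the front stop (20 mm high, 12 thick, at x < 0); x up the slope, y toward the robot, z square out of the deck. 190 long, open at the upper end. Near wall's inner face at y = +104, 30 high; far side: sprung cheek, face at y = -100. Full pack: y -104 to +104, x 0 to 100 mm.
- cheek (a joint): Grey sprung cheek on the rack's far side, x = 2 to 152 mm on the deck, 30 high, a fixed wall behind it. Value: m pushed back (to deck -y): 0 at rest, about 0.004 with the pack complete, 0.009 at its end. It presses with 2.4 N at 0, 3.6 N at 0.004. Pushing the last caddy the final 15 mm down the slope takes about 4 to 10 N.
- caddy_a_centre (a point): Green wedge-shaped caddy, metal band under the lid, packed at the near wall, wide end at the stop. From above a right-angled trapezoid: 100 mm long, 66 wide at one end, 38 at the other; body 45 high. Point: centre, half-way up. x along its length to the narrow end, y to the straight long side (y = +26), z up. The other long side slants from y = -40 (wide end, x = -50) to y = -12 (x = +50). Loose.
- caddy_b_centre (a point): Caddy like caddy_a in shape and axes, loose, packed beside it the other way round: narrow end at the stop, slanted sides together, its straight side on the deck's middle line (deck y = 0). Centre, half-way up.
- caddy_c_centre (a point): Third caddy, as caddy_a in shape and axes, 0.17 to 0.35 kg, upright on the worktop, to be packed. Centre, half-way up the body (22.5 mm over the underside). On the lid over this point stands a wooden grip fin, as on all four: 12 mm thick (y), 54 long (x), 30 high, its top 75 mm over the underside. In the pack the fins stand 52 mm apart, so open the fingers only a little there.
- caddy_d_centre (a point): Fourth caddy, exactly like caddy_c (fin, size, axes), upright on the worktop, to be packed. Centre, half-way up the body.
- caddy_c_wide (a point): Middle of caddy_c's wide end, half-way up: 50 mm from its centre along -x; axes as the centre's.
- caddy_d_wide (a point): Middle of caddy_d's wide end, half-way up: 50 mm from its centre along -x; axes as the centre's.
- spice_jar: glass spice jar with a dark lid, 41x41x105 mm, a bystander standing on the worktop; origin at the centre of its underside. Leave it alone.
- mill: small clear shaker with a grey domed cap, 44x44x90 mm, a bystander standing on the worktop; origin at the centre of its underside. Leave it alone.
- mug: white mug with dark dots, 82x114x91 mm, a bystander standing on the worktop; origin at the centre of its underside. Leave it alone.
- tin: white food tin with red and blue rims, 57x57x72 mm, a bystander standing on the worktop; origin at the centre of its underside. Leave it alone.
- jar: glass jar with a black lid and green label, 64x64x94 mm, a bystander standing on the worktop; origin at the centre of its underside. Leave it alone.
- teaspoon: metal teaspoon, 130x27x11 mm, a bystander standing on the worktop; origin at the centre of its underside. Leave it alone.
Things that resemble listed ones, but are neither listed nor needed, are in the scene too. What is shaped like the part that bears caddy_b_centre but purple is not meant.

How it is judged (in metres and radians):
At the end, for the whole second after the job is handed in: All four caddies at rest, flat on and lined up with the deck (3.4 degrees), against the stop within 4 mm, in place across within 6 mm: a and b as they were, then c or d wide end at the stop, the other narrow end at the stop by the cheek, which stays pushed back over 1.5 mm (x of caddy_a_centre in the frame of rack_deck between 0.046 and 0.054 m and y of caddy_a_centre in the frame of rack_deck between 0.072 and 0.084 m and z of caddy_a_centre in the frame of rack_deck between 0.0185 and 0.0265 m and angle between the x axis of each of caddy_a_centre, caddy_b_centre and the x axis of rack_deck, either way round below 0.06 rad and angle between the z axis of each of caddy_a_centre, caddy_b_centre and the z axis of rack_deck, either way round below 0.06 rad and x of caddy_b_centre in the frame of rack_deck between 0.046 and 0.054 m and y of caddy_b_centre in the frame of rack_deck between 0.02 and 0.032 m and z of caddy_b_centre in the frame of rack_deck between 0.0185 and 0.0265 m and (((x of caddy_c_wide in the frame of rack_deck between -0.004 and 0.004 m and y of caddy_c_centre in the frame of rack_deck between -0.032 and -0.02 m and z of caddy_c_centre in the frame of rack_deck between 0.0185 and 0.0265 m and angle between the z axis of caddy_c_centre and the z axis of rack_deck, either way round below 0.06 rad and angle between the x axis of caddy_c_centre and the x axis of rack_deck, either way round below 0.06 rad and linear speed of caddy_c below 0.01 m/s) and (x of caddy_d_wide in the frame of rack_deck between 0.096 and 0.104 m and y of caddy_d_centre in the frame of rack_deck between -0.084 and -0.072 m and z of caddy_d_centre in the frame of rack_deck between 0.0185 and 0.0265 m and angle between the z axis of caddy_d_centre and the z axis of rack_deck, either way round below 0.06 rad and angle between the x axis of caddy_d_centre and the x axis of rack_deck, either way round below 0.06 rad and linear speed of caddy_d below 0.01 m/s)) or ((x of caddy_d_wide in the frame of rack_deck between -0.004 and 0.004 m and y of caddy_d_centre in the frame of rack_deck between -0.032 and -0.02 m and z of caddy_d_centre in the frame of rack_deck between 0.0185 and 0.0265 m and angle between the z axis of caddy_d_centre and the z axis of rack_deck, either way round below 0.06 rad and angle between the x axis of caddy_d_centre and the x axis of rack_deck, either way round below 0.06 rad and linear speed of caddy_d below 0.01 m/s) and (x of caddy_c_wide in the frame of rack_deck between 0.096 and 0.104 m and y of caddy_c_centre in the frame of rack_deck between -0.084 and -0.072 m and z of caddy_c_centre in the frame of rack_deck between 0.0185 and 0.0265 m and angle between the z axis of caddy_c_centre and the z axis of rack_deck, either way round below 0.06 rad and angle between the x axis of caddy_c_centre and the x axis of rack_deck, either way round below 0.06 rad and linear speed of caddy_c below 0.01 m/s))) and value of joint cheek above 0.0015 m); the robot touches nothing.
It fails at once if a bystander was moved by more than 30 mm (distance of any of spice_jar, mill, mug, tin, jar, teaspoon from where it was at the start of the episode above 0.03 m).
It fails at once if a caddy was shoved against the rack with more than 60 N (contact force between any of caddy_c, caddy_d and rack above 60 N).
It also fails if it takes over 72 s, if anything falls off the work surface, if the arm or the gripper's body presses on something with over 40 N, if the wrist force passes 120 N, or if a joint passes its speed limit or range.

## Working session

There is one attempt and no reset: what is moved stays moved. The work goes in short steps, Python scripts to look and compute and a tool call to move; the robot and the scene stay as the last step left them, time stands still between calls to the robot, and variables do not carry over. Pictures are saved under pics/ and viewed, at most 10 in all, crops included, and the job is handed in when it is done.

Besides the shell and the picture viewer there is one more tool, called after "Request:" as name(argument=value, ...), one argument or row to a line, values as JSON. jog_arm: Moves the arm, as the interface text tells. Its arguments: {"type":"object","properties":{"plan":{"type":"array"}},"required":["plan"]}

```bash
mkdir -p pics
cat > h.py <<'E'
import numpy as np, cv2
from bench import *
def snap(n):
    d=get_image(n); return d
def save(d,f,crop=None,s=1):
    im=d["img"][:,:,::-1]
    if crop: x0,y0,x1,y1=crop; im=im[y0:y1,x0:x1]
    cv2.imwrite("pics/"+f,cv2.resize(im,None,fx=s,fy=s,interpolation=cv2.INTER_CUBIC))
def cloud(d):
    h,w=d["range_z"].shape
    u,v=np.meshgrid(np.arange(w),np.arange(h))
    p=cv2.undistortPoints(np.stack([u,v],-1).reshape(-1,1,2).astype(np.float64),d["intrinsics"],np.array(d["distortion"],float)).reshape(h,w,2)
    z=d["range_z"].astype(float)
    c=np.stack([p[...,0]*z,p[...,1]*z,z],-1)
    E=np.array(d["extrinsics"]); return c@E[:3,:3].T+E[:3,3]
E
python3 - <<'E'
from h import *
for n in("scene","top"):
    d=snap(n); save(d,n+"0.png",s=1.4); print(np.round(d["extrinsics"],3).tolist(),d["intrinsics"][0])
    np.savez(n+"0.npz",P=cloud(d),img=d["img"],z=d["range_z"])
print(read_state(),tcp_to_grasp)
E
```

```text
[[0.495, -0.432, 0.753, -655.079], [-0.869, -0.227, 0.441, -711.39], [-0.02, -0.873, -0.488, 838.575], [0.0, 0.0, 0.0, 1.0]] [509.05876459   0.         279.19452262]
[[-0.006, -0.988, 0.153, 260.235], [-1.0, 0.007, 0.003, -6.383], [-0.004, -0.153, -0.988, 1667.205], [0.0, 0.0, 0.0, 1.0]] [487.0346753    0.         268.78632934]
{'clock': 0.1, 'joints': array([-9.75363216e-01,  3.85487008e-01,  6.76487711e-03, -4.39575704e-04,
       -1.19403078e+00, -2.58570023e-01]), 'joint_vel': array([-0.00137636, -0.00207278,  0.00217019,  0.00110138,  0.00057063,
        0.00083932]), 'joint_efforts': array([-5.72883764e-04, -3.93319988e+01,  1.88928992e+01,  4.19790655e+00,
       -2.58253705e-03,  5.17361983e-06]), 'position': array([ 206.40280051, -589.37345746,  230.32680876]), 'ee_rot': array([-1.67556295e-01,  9.85862003e-01,  9.75058586e-04, -2.19203443e-04]), 'contact_force': array([ 0.35719986, -0.2649394 , -0.41522949]), 'wrist_torque': array([ 0.04128413, -0.02841791, -0.02698659]), 'grasp_force': 0.0, 'gripper_width': 85.46749286496396} 18.700000000000003
```

View pics/scene0.png

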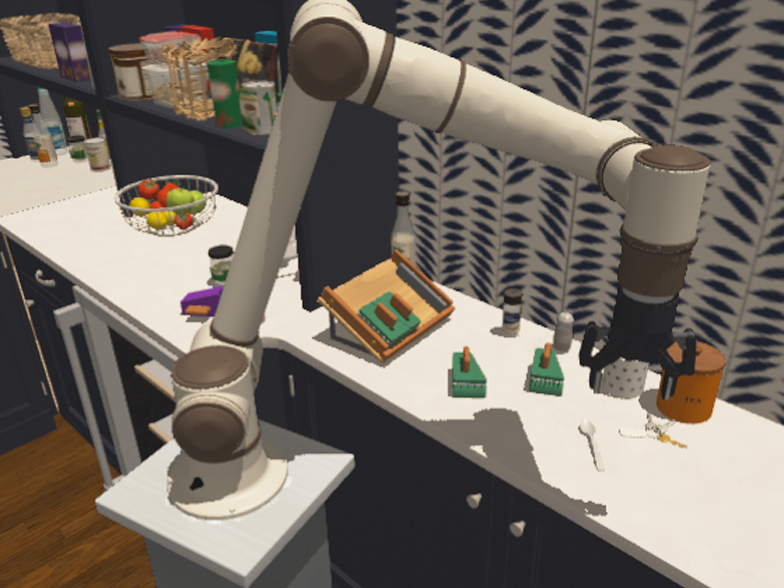

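View pics/top0.png

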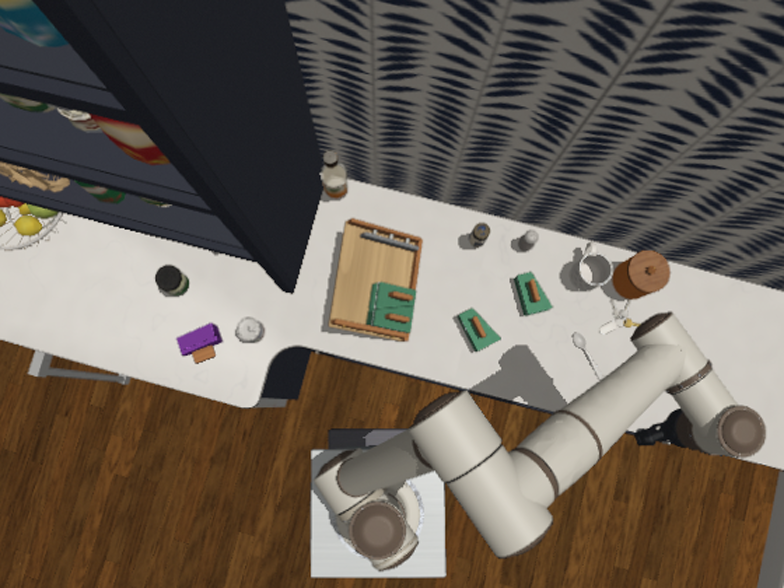

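The scene picture shows the four green caddies. In the top view (1.4x pixels), two are packed at about (392,308) and two are loose at (478,328) and (532,293). The look-alike is the purple caddy at (200,342), so I choose the two green ones on the worktop. I'll check that choice in a close crop.

Run:
```python
from h import *
d=dict(np.load("top0.npz")); save(d,"crop1.png",(228,150,408,255),4.4)
P=d["P"]; img=cv2.cvtColor(d["img"],cv2.COLOR_RGB2HSV)
g=((img[...,0]>65)&(img[...,0]<95)&(img[...,1]>90)).astype(np.uint8)
n,l,s,c=cv2.connectedComponentsWithStats(g)
for i in range(1,n):
    if s[i,4]>80:
        m=l==i; q=P[m]; q=q[np.isfinite(q).all(1)]
        print(s[i],c[i].round(1),np.median(q,0).round(1), q[:,2].min().round(),q[:,2].max().round())
# deck plane from wooden bare region (orig px)
for (u,v) in [(245,200),(262,180),(262,225),(280,185),(250,165),(250,220),(330,250)]:
    print(u,v,P[v-1:v+2,u-1:u+2].reshape(-1,3).mean(0).round(1))
```

```text
[370 195  24  30 287] [379.5 210.8] [ 510.3 -369.6   44.7] 31.0 1667.0
[267 202  30  35 580] [280.2 219.7] [483.3 -34.3  89.9] 56.0 1667.0
[328 221  29  30 314] [341.  236.2] [ 425.7 -238.5   44.6] 23.0 1667.0
245 200 [546.8  76.6 100.9]
262 180 [618.2  21.1  78.9]
262 225 [467.3  21.8  75.3]
280 185 [607.9 -39.4  45.6]
250 165 [663.5  60.1 104.1]
250 220 [482.6  60.9  86.7]
330 250 [ 389.2 -209.8   -1.5]
```

View pics/crop1.png

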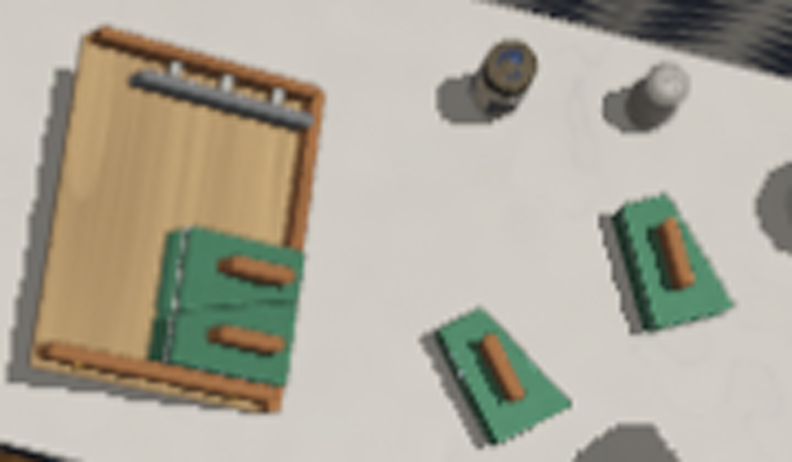

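The crop confirms two green loose caddies. Their fins are at crop pixels (502,368) and (677,253), with wide ends toward the lower right. The rack has a and b at the near wall and the cheek along (220,100).

```bash
cat > m.py <<'E'
from h import *
def tocrop(pts): return np.array(pts,float)/4.4+np.array([228,150])-0.5+0.5/4.4
def ray(d,uv,z):
    p=cv2.undistortPoints(np.array(uv,float).reshape(-1,1,2),d["intrinsics"],np.array(d["distortion"],float)).reshape(-1,2)
    E=np.array(d["extrinsics"]); r=np.c_[p,np.ones(len(p))]@E[:3,:3].T; o=E[:3,3]
    return o+r*((np.asarray(z)-o[2])/r[:,2])[:,None]
E
python3 - <<'E'
from m import *
d=snap("top")
mod=np.array([[50,26],[-50,26],[-50,-40],[50,-12]],float) # narrow-str, wide-str, wide-slant, narrow-slant
for n,c in {"L":[(437,330),(495,445),(572,405),(480,308)],"R":[(615,210),(650,330),(733,303),(665,195)]}.items():
    q=ray(d,tocrop(c),45*np.ones(4))[:,:2]
    a,b=mod-mod.mean(0),q-q.mean(0)
    U,S,V=np.linalg.svd(a.T@b); R=(U@V).T; t=q.mean(0)-R@mod.mean(0)
    print(n,t.round(1),"yaw",np.degrees(np.arctan2(R[1,0],R[0,0])).round(1),"res",(q-(mod@R.T+t)).round(1).tolist())
P=cloud(d); hsv=cv2.cvtColor(d["img"],cv2.COLOR_RGB2HSV)
print(hsv[233,341],hsv[228,285],hsv[200,255])
f={"L":(502,368,20),"R":(677,253,20),"b":(258,270,20),"a":(247,340,20)}
uu,vv=np.meshgrid(np.arange(560),np.arange(420))
for n,(u,v,_) in f.items():
    u0,v0=tocrop((u,v)); 
    m=(abs(uu-u0)<11)&(abs(vv-v0)<11)&(hsv[...,0]<18)&(hsv[...,1]>90)&(d["range_z"]>0)
    q=P[m]; zt=np.percentile(q[:,2],90)
    if n in "LR": q=q[q[:,2]>62]
    c=q.mean(0);w,V=np.linalg.eigh(np.cov((q-c)[:,:2].T)); x=V[:,1]
    print(n,len(q),c.round(1),zt.round(1),np.degrees(np.arctan2(x[1],x[0])).round(1))
# deck plane
poly=tocrop([(95,75),(130,95),(290,130),(285,235),(180,215),(145,335),(60,335)]).astype(np.int32)
m=np.zeros((420,560),np.uint8); cv2.fillPoly(m,[poly],1); m=cv2.erode(m,np.ones((3,3)))>0
q=P[m&(d["range_z"]>0)]; A=np.c_[q[:,:2],np.ones(len(q))]
for _ in range(4):
    s=np.linalg.lstsq(A,q[:,2],rcond=None)[0]; r=q[:,2]-A@s; k=abs(r)<2.5*r.std(); A,q=A[k],q[k]
print("plane",s,"tilt",np.degrees(np.arctan(np.hypot(*s[:2]))),"up yaw",np.degrees(np.arctan2(s[1],s[0])),r.std())
# rack edges: stop inner top (z~?) near/far, and bottom outer line
for u,v in [(322,95),(280,408),(300,250),(40,350),(90,35)]:
    p=tocrop((u,v)); print(u,v,P[int(p[1])-1:int(p[1])+2,int(p[0])-1:int(p[0])+2].reshape(-1,3).round(0).tolist()[4])
# worktop bias
mm=np.zeros((420,560),bool); mm[175:190,320:345]=1; q=P[mm&(d["range_z"]>0)]; print("table z",np.median(q[:,2]))
E
```

```text
L [ 438.6 -240.1] yaw 26.2 res [[-0.9, -1.1], [0.5, 1.0], [1.4, 0.6], [-1.0, -0.4]]
R [ 524.6 -373.9] yaw 14.9 res [[-2.8, -0.1], [0.2, 2.1], [3.7, 0.8], [-1.0, -2.8]]
[ 13 147 149] [ 13 149 123] [ 18 104 174]
L 57 [ 439.  -240.7   73.5] 77.6 -155.1
R 55 [ 524.3 -375.9   73.3] 77.1 -165.3
b 96 [522.5 -66.4  83.6] 118.3 136.4
a 93 [447.6 -42.7  96.3] 120.4 119.1
plane [ 0.08460003  0.52997143 16.02059302] tilt 28.221626163484316 up yaw 80.93032157797565 3.458301021952712
322 95 [657.0, -108.0, 45.0]
280 408 [415.0, -75.0, 28.0]
300 250 [531.0, -88.0, 69.0]
40 350 [449.0, 104.0, 119.0]
90 35 [688.0, 66.0, 115.0]
table z 0.3251071343515832
```

Run:
```python
from m import *
d=snap("top"); save(d,"rack8.png",(233,155,305,245),6.6)
d=snap("scene"); save(d,"rackS.png",(222,175,332,260),7)
```

```text
(no output)
```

View pics/rack8.png

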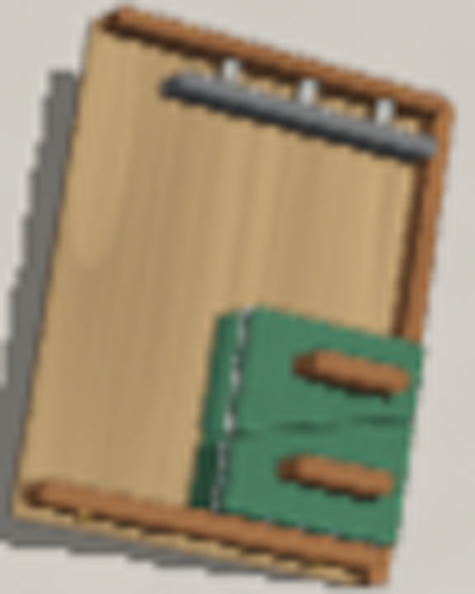

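View pics/rackS.png

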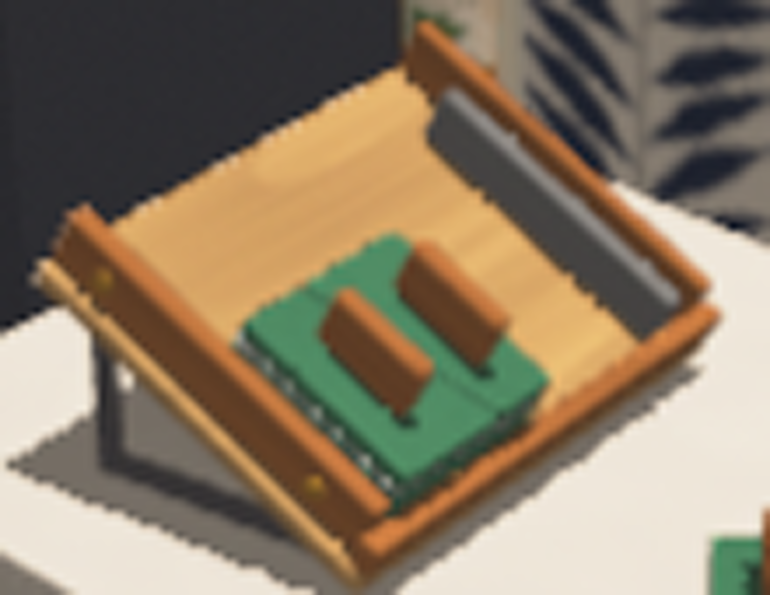

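Rack8 shows the lid corners at (254,308), (422,345) and (390,545), and the cheek's top edge from (163,92) to (433,158). RackS shows the lid corners at (395,235), (550,380), (405,478) and (240,335), with the fin tops also visible. I'll fit the rack pose to these.

```bash
cat > fit.py <<'E'
from m import *
from scipy.optimize import least_squares
from scipy.spatial.transform import Rotation as R
def deckR(yaw,tilt):
    # x up slope, z normal
    return (R.from_euler('z',yaw)*R.from_euler('y',-tilt)).as_matrix()
def proj(d,X):
    E=np.linalg.inv(np.array(d["extrinsics"]))
    r,_=cv2.Rodrigues(E[:3,:3]); return cv2.projectPoints(np.array(X,float),r,E[:3,3],d["intrinsics"],np.array(d["distortion"],float))[0].reshape(-1,2)
def px(p,s,o): return (np.array(p,float)+.5)/s+np.array(o)-.5
E
python3 - <<'E'
from fit import *
dt,ds=snap("top"),snap("scene")
T=[((100,0,45),(254,308)),((0,0,45),(422,345)),((0,104,45),(390,545)),((2,-100,30),(434,158)),((152,-100,30),(163,92))]
S=[((0,0,45),(550,380)),((100,0,45),(395,235)),((100,104,45),(240,335)),((0,104,45),(405,478)),((77,26,75),(421,243)),((23,26,75),(498,327)),((77,78,75),(343,292)),((23,78,75),(424,372)),((152,-100,30),(440,95)),((2,-100,30),(668,305))]
sets=[(dt,np.array([a for a,_ in T]),px([b for _,b in T],6.6,(233,155))),(ds,np.array([a for a,_ in S]),px([b for _,b in S],7,(222,175)))]
def res(p,ss): 
    Rm=deckR(p[3],np.radians(28)); return np.concatenate([(proj(d,X@Rm.T+p[:3])-u).ravel() for d,X,u in ss])
for nm,ss in (("top",sets[:1]),("scene",sets[1:]),("both",sets)):
    o=least_squares(res,[540,-80,20,np.radians(81)],args=(ss,),x_scale=[10,10,10,.1])
    print(nm,o.x[:3].round(1),np.degrees(o.x[3]).round(2)); print(o.fun.reshape(-1,2).round(1).tolist())
    x=o.x; print("plane z-err", (0.0846*x[0]+.53*x[1]+16.02-x[2]).round(1))
E
```

```text
top [532.5 -72.4  20.2] 81.8
[[-0.8, -0.3], [-0.1, 0.1], [0.7, 0.5], [-0.9, -0.0], [1.1, -0.2]]
plane z-err 2.5
scene [552.9 -60.8   5.9] 80.94
[[0.2, 0.2], [-0.2, -0.5], [0.2, -1.8], [-0.2, 0.4], [-0.6, 0.1], [0.8, -0.1], [-0.4, -0.3], [0.7, 0.4], [-0.2, 0.8], [-0.4, 0.9]]
plane z-err 24.7
both [532.6 -72.3  19. ] 81.44
[[-0.8, -0.4], [-0.2, 0.1], [0.5, 0.4], [-0.8, 0.0], [1.3, -0.4], [0.5, 0.3], [-0.5, -0.7], [-0.3, -1.7], [0.0, 0.9], [-0.7, -0.0], [1.1, -0.0], [-0.5, -0.3], [0.9, 0.6], [-0.7, 0.3], [-0.1, 0.8]]
plane z-err 3.7
```

```bash
cat > go.py <<'E'
import sys
from fit import *
O=np.array([532.5,-72.5,21.0]); YAW=np.radians(81.3); D=deckR(YAW,np.radians(28))
def down(yawdeg):  # tool z down, tool x at yaw
    y=np.radians(yawdeg); x=np.array([np.cos(y),np.sin(y),0]); z=np.array([0,0,-1.]); return np.c_[x,np.cross(z,x),z]
DW=np.c_[-D[:,0],D[:,1],-D[:,2]]   # tool x down the slope
def deck(p): return D@np.array(p,float)+O
def rel(pos,Rt=None):
    s=read_state(); Rc=R.from_quat(s["ee_rot"]).as_matrix(); p=s["position"]
    sh=Rc.T@(np.array(pos)-p)/100; tr=R.from_matrix(Rc.T@Rt).as_rotvec()/np.radians(60) if Rt is not None else None
    print("shift",sh.round(3),"turn",None if tr is None else tr.round(3),"| pos",p.round(1),"deck",(D.T@(p-O)).round(1),"q",s["joints"].round(2),"F",s["contact_force"].round(1),"t",round(s["clock"],2),"w",round(s["gripper_width"],1),round(s["grasp_force"],1))
E
python3 -c "
from go import *
rel((524.4,-374.9,160),down(14.8+180))"
```

```text
shift [-3.71   0.977  0.711] turn [ 0.001 -0.     0.075] | pos [ 206.5 -589.7  231. ] deck [-396.4  244.   448.6] q [-0.98  0.38  0.01 -0.   -1.19 -0.26] F [-0.7 -0.6 -0.4] t 0.35 w 85.2 0.0
```

Request:
jog_arm(
  plan=[
    [40,[-0.5,0.13,0],[0,0,0]],
    [40,[-1,0.27,0],[0,0,0]],
    [40,[-1,0.27,0],[0,0,0]],
  ],
)

```text
clock: 0.72
position: [294.5, -529.7, 231.5]
ee_rot: [-0.17, 0.985, -0.0, 0.0]
contact_force: [-0.8, 0.1, 0.6]
gripper_width: 40.2
grasp_force: 0.0
```

Request:
jog_arm(
  plan=[
    [40,[-0.5,0.13,0],[0,0,0]],
    [40,[-1,0.27,0],[0,0,0]],
    [40,[-1,0.27,0],[0,0,0]],
  ],
)

```text
clock: 1.1
position: [379.4, -471.6, 231.3]
ee_rot: [-0.169, 0.986, -0.0, 0.0]
contact_force: [0.1, 0.1, 0.9]
gripper_width: 40.3
grasp_force: 0.0
```

Request:
jog_arm(
  plan=[
    [40,[-0.5,0.13,0],[0,0,0]],
    [40,[-1,0.27,0],[0,0,0]],
    [40,[-1,0.27,0],[0,0,0]],
    [40,[-1,0.27,0],[0,0,0]],
  ],
)

```text
clock: 1.6
position: [462.1, -414.9, 231.1]
ee_rot: [-0.167, 0.986, 0.0, -0.0]
contact_force: [-1.1, -0.3, -0.2]
gripper_width: 40.0
grasp_force: 0.0
```

```bash
python3 -c "
from go import *
rel((524.4,-374.9,110),down(14.8+180))"
```

```text
shift [-0.721  0.172  1.211] turn [ 0.    -0.001  0.074] | pos [ 462.1 -414.9  231.1] deck [-209.6   17.8  349.5] q [-0.47  0.38 -0.    0.   -1.19 -0.76] F [-1.1 -0.3 -0.2] t 1.6 w 40.0 0.0
```

Request:
jog_arm(
  plan=[
    [40,[-0.5,0.12,0],[0,0,0.074]],
    [40,[-0.72,0.17,0.5],[0,0,0.074]],
    [40,[-0.72,0.17,0.98],[0,0,0.074]],
    [40,[-0.72,0.17,0.98],[0,0,0.074]],
    [40,[-0.72,0.17,0.98],[0,0,0.074]],
  ],
)

```text
clock: 2.22
position: [525.5, -376.3, 135.5]
ee_rot: [-0.129, 0.992, -0.001, 0.001]
contact_force: [-0.1, 0.0, 0.3]
gripper_width: 40.0
grasp_force: 0.0
```

```bash
python3 -c "
from go import *
rel((524.4,-374.9,50),down(14.8+180))
d=snap('scene'); save(d,'app.png',(300,140,480,320),3.3)"
```

```text
shift [0.008 0.019 0.855] turn [-0.003  0.002 -0.   ] | pos [ 525.5 -376.3  135.5] deck [-212.3  -39.   242.6] q [-0.37  0.49 -0.07  0.   -1.01 -0.94] F [-0.1  0.   0.3] t 2.23 w 40.0 0.0
```

View pics/app.png

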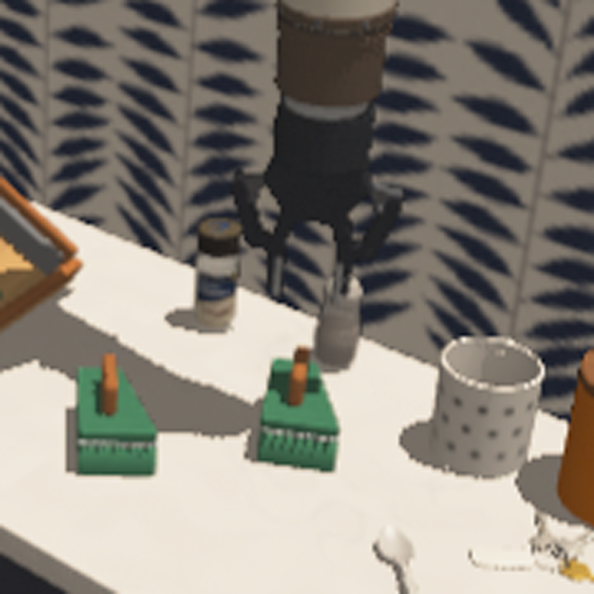

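The gripper is centred above the right caddy, whose fin is at (300,375), so I descend and grip.

Request:
jog_arm(
  plan=[
    [40,[0.01,0.02,0.4],[0,0,0]],
    [40,[0.01,0.02,0.7],[0,0,0]],
    [40,[0.01,0.02,0.84],[0,0,0]],
    [40,[0.01,0.02,0.84],[0,0,0]],
    [6,[0.01,0.02,0.84],[0,0,0]],
    [6,[0.01,0.02,0.84],[0,0,0]],
    [6,[0.01,0.02,0.84],[0,0,0]],
    [6,[0.01,0.02,0.84],[0,0,0]],
  ],
)

```text
clock: 3.28
position: [524.5, -373.2, 50.6]
ee_rot: [-0.129, 0.992, -0.001, 0.001]
contact_force: [-0.7, -0.7, 4.8]
gripper_width: 11.0
grasp_force: 61.1
```

Request:
jog_arm(
  plan=[
    [6,[0,0,-0.2],[0,0,0]],
    [6,[0,0,-0.6],[0,0,0]],
    [6,[0,0,-1],[0,0,0]],
    [6,[0,0,-1],[0,0,0]],
  ],
)

```text
clock: 3.78
position: [525.4, -373.3, 152.5]
ee_rot: [-0.13, 0.992, -0.002, 0.003]
contact_force: [0.4, 0.8, -2.2]
gripper_width: 11.4
grasp_force: 60.2
```

```bash
python3 -c "
from go import *
rel(deck((65,-30,150)),DW)"
```

```text
shift [-1.065  2.649 -0.32 ] turn [-0.276 -0.411 -1.082] | pos [ 525.4 -373.3  152.5] deck [-201.7  -38.5  256.3] q [-0.37  0.47 -0.05  0.   -1.04 -0.94] F [ 0.4  0.8 -2.2] t 3.77 w 11.4 60.2
```

Request:
jog_arm(
  plan=[
    [6,[-0.1,0.3,-0.5],[-0.05,-0.07,-0.18]],
    [6,[-0.3,0.7,-0.8],[-0.09,-0.14,-0.36]],
    [6,[-0.4,1,-0.8],[-0.14,-0.2,-0.54]],
    [6,[-0.4,1,-0.8],[-0.14,-0.2,-0.54]],
  ],
)

```text
clock: 4.28
position: [536.1, -263.6, 228.0]
ee_rot: [-0.4, 0.907, 0.087, 0.093]
contact_force: [0.2, 0.9, -1.7]
gripper_width: 10.6
grasp_force: 60.2
```

```bash
python3 -c "
from go import *
rel(deck((65,-30,150)),DW)"
```

```text
shift [-1.289  0.938  0.852] turn [-0.125 -0.207 -0.544] | pos [ 536.1 -263.6  228. ] deck [-69.1 -32.5 271.1] q [-0.32  0.36  0.04 -0.27 -1.24 -0.33] F [ 0.2  0.9 -1.7] t 4.28 w 10.6 60.2
```

Request:
jog_arm(
  plan=[
    [6,[-0.3,0.2,0],[-0.04,-0.06,-0.18]],
    [6,[-0.6,0.45,0.1],[-0.08,-0.13,-0.36]],
    [6,[-0.9,0.68,0.3],[-0.125,-0.207,-0.54]],
    [6,[-1,0.75,0.4],[-0.125,-0.207,-0.54]],
    [6,[-1,0.75,0.4],[-0.125,-0.207,-0.54]],
  ],
)

```text
clock: 4.9
position: [550.7, -134.8, 217.5]
ee_rot: [-0.629, 0.739, 0.158, 0.182]
contact_force: [-0.1, -0.1, -1.6]
gripper_width: 11.0
grasp_force: 60.2
```

```bash
python3 -c "
from go import *
rel(deck((65,-30,110)),DW)"
```

```text
shift [-0.249 -0.025  0.911] turn [ 0.001 -0.002 -0.009] | pos [ 550.7 -134.8  217.5] deck [ 40.3 -27.5 201.1] q [-0.24  0.37  0.05 -0.5  -1.33  0.22] F [-0.1 -0.1 -1.6] t 4.9 w 11.0 60.2
```

Request:
jog_arm(
  plan=[
    [6,[-0.15,-0.02,0.45],[0,0,-0.009]],
    [6,[-0.25,-0.025,0.85],[0,0,-0.009]],
    [6,[-0.25,-0.025,0.91],[0,0,-0.009]],
    [6,[-0.25,-0.025,0.91],[0,0,-0.009]],
  ],
)

```text
clock: 5.4
position: [564.4, -73.1, 151.2]
ee_rot: [-0.633, 0.736, 0.155, 0.183]
contact_force: [0.4, -1.1, -1.5]
gripper_width: 10.9
grasp_force: 60.2
```

```bash
python3 -c "
from go import *
rel(deck((65,-29.5,60)),DW)
d=snap('scene'); save(d,'pl1.png',(212,135,342,260),4.6)"
```

```text
shift [-0.003  0.023  0.53 ] turn [-0.003 -0.004  0.003] | pos [564.4 -73.1 151.2] deck [ 64.9 -31.7 113. ] q [-0.13  0.41 -0.06 -0.54 -1.15  0.22] F [ 0.4 -1.1 -1.5] t 5.4 w 10.9 60.2
```

View pics/pl1.png

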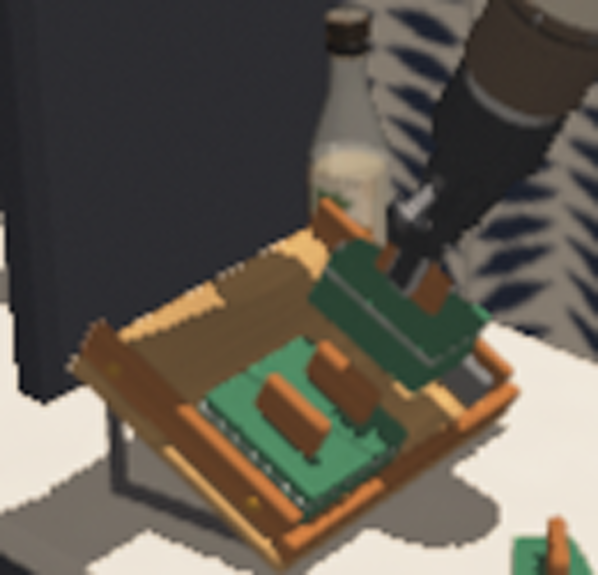

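The caddy is held aligned above the free bay, to the right of b. I lower it toward the deck.

Request:
jog_arm(
  plan=[
    [6,[0,0.02,0.25],[0,0,0]],
    [6,[0,0.02,0.45],[0,0,0]],
    [6,[0,0.02,0.53],[0,0,0]],
    [6,[0,0.02,0.56],[0,0,0]],
    [6,[0,0.02,0.58],[0,0,0]],
    [6,[0,0.02,0.58],[0,0,0]],
  ],
)

```text
clock: 6.2
position: [567.1, -45.6, 100.7]
ee_rot: [-0.633, 0.736, 0.155, 0.184]
contact_force: [0.2, 0.2, -1.7]
gripper_width: 10.7
grasp_force: 60.1
```

```bash
python3 -c "
from go import *
rel(deck((50,-29,52)),DW); s=read_state(); print(D.T@s['contact_force'])"
```

```text
shift [0.155 0.012 0.034] turn [-0.004 -0.003  0.003] | pos [567.1 -45.6 100.7] deck [ 65.5 -30.1  55.4] q [-0.09  0.46 -0.11 -0.57 -1.04  0.25] F [ 0.2  0.2 -1.7] t 6.2 w 10.7 60.1
[-0.63169271 -0.14079254 -1.59763161]
```

No contact yet, at tool deck z 55.4. I lower in small steps.

Request:
jog_arm(
  plan=[
    [6,[0,0.01,0.015],[0,0,0]],
    [6,[0,0.01,0.03],[0,0,0]],
    [6,[0,0.01,0.03],[0,0,0]],
  ],
)

```text
clock: 6.58
position: [566.5, -44.8, 98.9]
ee_rot: [-0.634, 0.735, 0.154, 0.184]
contact_force: [-0.8, -4.9, 5.1]
gripper_width: 11.0
grasp_force: 61.4
```

```bash
python3 -c "
from go import *
rel(deck((50,-29,52)),DW); s=read_state(); print(D.T@s['contact_force'])"
```

```text
shift [0.153 0.005 0.016] turn [-0.005 -0.003  0.005] | pos [566.5 -44.8  98.9] deck [ 65.3 -29.5  53.5] q [-0.09  0.46 -0.12 -0.57 -1.03  0.25] F [-0.8 -4.9  5.1] t 6.58 w 11.0 61.4
[-1.95840865  0.00876321  6.77935909]
```

Request:
jog_arm(
  plan=[
    [6,[0,0,0.015],[0,0,0]],
    [6,[0,0,0.025],[0,0,0]],
    [6,[0,0,0.025],[0,0,0]],
  ],
)

```text
clock: 6.95
position: [566.8, -44.9, 98.6]
ee_rot: [-0.634, 0.735, 0.153, 0.184]
contact_force: [-4.8, -9.4, 14.0]
gripper_width: 11.3
grasp_force: 63.0
```

```bash
python3 -c "
from go import *
rel(deck((50,-29,52)),DW); s=read_state(); print(D.T@s['contact_force'])"
```

```text
shift [0.151 0.008 0.013] turn [-0.006 -0.004  0.006] | pos [566.8 -44.9  98.6] deck [ 65.1 -29.7  53.2] q [-0.09  0.46 -0.12 -0.57 -1.03  0.25] F [-4.8 -9.4 14. ] t 6.95 w 11.3 63.0
[-2.28950569  3.35437475 17.06570488]
```

Contact is at 53.4. I relieve it by about 1.5 mm, then slide down the slope toward the stop.

Request:
jog_arm(
  plan=[
    [6,[0,0,-0.015],[0,0,0]],
    [6,[0.04,0.005,-0.015],[0,0,0]],
    [6,[0.08,0.005,-0.015],[0,0,0]],
    [6,[0.11,0.005,-0.015],[0,0,0]],
    [6,[0.11,0.005,-0.015],[0,0,0]],
  ],
)

```text
clock: 7.58
position: [566.0, -52.2, 94.8]
ee_rot: [-0.634, 0.735, 0.154, 0.186]
contact_force: [0.1, 0.3, 12.4]
gripper_width: 10.9
grasp_force: 62.0
```

```bash
python3 -c "
from go import *
rel(deck((50,-29,53)),DW); s=read_state(); print(D.T@s['contact_force'])"
```

```text
shift [0.068 0.011 0.003] turn [-0.007 -0.     0.006] | pos [566.  -52.2  94.8] deck [ 56.8 -30.   53.3] q [-0.1   0.47 -0.12 -0.58 -1.03  0.27] F [ 0.1  0.3 12.4] t 7.58 w 10.9 62.0
[ 6.08361902 -0.02038944 10.76504683]
```

Request:
jog_arm(
  plan=[
    [6,[0,0,-0.01],[0,0,0]],
    [6,[0.02,0,-0.01],[0,0,0]],
    [6,[0.04,0,-0.01],[0,0,0]],
    [6,[0.04,0,-0.01],[0,0,0]],
  ],
)

```text
clock: 8.07
position: [565.0, -56.1, 92.7]
ee_rot: [-0.633, 0.735, 0.155, 0.186]
contact_force: [0.5, 1.1, 7.3]
gripper_width: 10.7
grasp_force: 61.5
```

```bash
python3 -c "
from go import *
rel(deck((50,-29,53)),DW); s=read_state(); print(D.T@s['contact_force'])"
```

```text
shift [0.023 0.006 0.004] turn [-0.006 -0.     0.005] | pos [565.  -56.1  92.7] deck [ 52.3 -29.6  53.4] q [-0.11  0.47 -0.12 -0.58 -1.03  0.28] F [0.5 1.1 7.3] t 8.07 w 10.7 61.5
[ 4.45843271 -0.32919143  5.94511094]
```

Request:
jog_arm(
  plan=[
    [6,[0.01,0,0],[0,0,0]],
    [6,[0.03,0,0],[0,0,0]],
    [6,[0.03,0,0],[0,0,0]],
  ],
)

```text
clock: 8.45
position: [564.5, -58.7, 91.3]
ee_rot: [-0.633, 0.735, 0.155, 0.186]
contact_force: [0.2, 0.9, 8.3]
gripper_width: 10.7
grasp_force: 61.5
```

```bash
python3 -c "
from go import *
rel(deck((50,-29,53)),DW); s=read_state(); print(D.T@s['contact_force'])"
```

```text
shift [-0.007  0.006  0.004] turn [-0.006 -0.     0.005] | pos [564.5 -58.7  91.3] deck [ 49.3 -29.6  53.4] q [-0.11  0.48 -0.12 -0.58 -1.03  0.28] F [0.2 0.9 8.3] t 8.45 w 10.7 61.5
[ 4.67458105 -0.11224464  6.91541548]
```

Still moving freely, with friction only. I continue in 2–3 mm steps.

Request:
jog_arm(
  plan=[
    [6,[0.015,0,0],[0,0,0]],
    [6,[0.03,0,0],[0,0,0]],
    [6,[0.03,0,0],[0,0,0]],
  ],
)

```text
clock: 8.82
position: [564.6, -59.4, 91.0]
ee_rot: [-0.633, 0.735, 0.156, 0.187]
contact_force: [0.8, 6.6, 10.8]
gripper_width: 10.7
grasp_force: 61.6
```

```bash
python3 -c "
from go import *
rel(deck((50,-29,53)),DW); s=read_state(); print(D.T@s['contact_force'])"
```

```text
shift [-0.014  0.007  0.004] turn [-0.006  0.003  0.005] | pos [564.6 -59.4  91. ] deck [ 48.6 -29.8  53.4] q [-0.12  0.48 -0.11 -0.58 -1.03  0.29] F [ 0.8  6.6 10.8] t 8.82 w 10.7 61.6
[10.87473262  0.20477803  6.3951697 ]
```

Request:
jog_arm(
  plan=[
    [6,[0.015,0,0],[0,0,0]],
    [6,[0.02,0,0],[0,0,0]],
    [6,[0.02,0,0],[0,0,0]],
  ],
)

```text
clock: 9.2
position: [564.6, -59.6, 91.1]
ee_rot: [-0.633, 0.734, 0.156, 0.188]
contact_force: [-0.3, 9.9, 15.7]
gripper_width: 10.9
grasp_force: 61.9
```

```bash
python3 -c "
from go import *
rel(deck((50,-29,53)),DW); s=read_state(); print(D.T@s['contact_force'])
from fit import *
d=snap('top'); save(d,'pl2.png',(233,155,305,245),6.6); d=snap('scene'); save(d,'pl2s.png',(222,175,332,260),7)"
```

```text
shift [-0.016  0.008  0.006] turn [-0.006  0.005  0.005] | pos [564.6 -59.6  91.1] deck [ 48.4 -29.8  53.6] q [-0.12  0.48 -0.11 -0.58 -1.04  0.29] F [-0.3  9.9 15.7] t 9.2 w 10.9 61.9
[15.97525201  1.79845657  9.24645367]
```

The stop is reached at tool x 48.5. I ease off, then move sideways to b until contact.

Request:
jog_arm(
  plan=[
    [6,[-0.035,0,-0.005],[0,0,0]],
    [6,[-0.035,0.015,-0.005],[0,0,0]],
    [6,[-0.035,0.03,-0.005],[0,0,0]],
    [6,[-0.035,0.03,-0.005],[0,0,0]],
  ],
)

```text
clock: 9.8
position: [563.9, -59.3, 91.3]
ee_rot: [-0.633, 0.735, 0.153, 0.188]
contact_force: [3.7, 4.2, 5.7]
gripper_width: 10.6
grasp_force: 61.0
```

```bash
python3 -c "
from go import *
rel(deck((50,-29,53)),DW); s=read_state(); print(D.T@s['contact_force'])"
```

```text
shift [-0.013 -0.     0.007] turn [-0.012  0.     0.005] | pos [563.9 -59.3  91.3] deck [ 48.7 -29.   53.7] q [-0.12  0.47 -0.12 -0.58 -1.02  0.29] F [3.7 4.2 5.7] t 9.8 w 10.6 61.0
[ 6.82513826 -3.00230022  2.85946884]
```

View pics/pl2s.png

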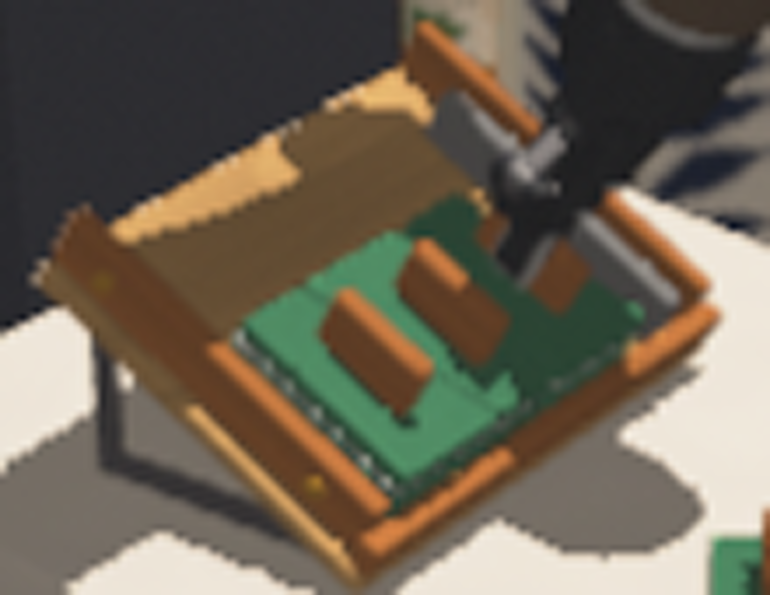

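The picture shows the third caddy seated at the stop, close beside b. I push sideways a little more to find contact.

Request:
jog_arm(
  plan=[
    [6,[-0.01,0.01,-0.008],[0,0,0]],
    [6,[-0.01,0.025,-0.008],[0,0,0]],
    [6,[-0.01,0.025,-0.008],[0,0,0]],
  ],
)

```text
clock: 10.18
position: [560.7, -58.7, 91.4]
ee_rot: [-0.633, 0.736, 0.153, 0.187]
contact_force: [5.4, 2.9, 1.9]
gripper_width: 11.1
grasp_force: 60.4
```

```bash
python3 -c "
from go import *
rel(deck((50,-29,53)),DW); s=read_state(); print(D.T@s['contact_force'])"
```

```text
shift [-0.011 -0.032  0.007] turn [-0.01  -0.001  0.005] | pos [560.7 -58.7  91.4] deck [ 48.8 -25.8  53.7] q [-0.11  0.47 -0.13 -0.58 -1.02  0.29] F [5.4 2.9 1.9] t 10.18 w 11.1 60.4
[ 4.15944323 -4.87734026 -0.11098167]
```

Request:
jog_arm(
  plan=[
    [26,[0,-0.005,0],[0,0,0]],
    [26,[0,-0.005,0],[0,0,0]],
    [26,[0,-0.005,0],[0,0,0]],
    [26,[0,0,-0.25],[0,0,0]],
    [26,[0,0,-0.6],[0,0,0]],
    [26,[0,0,-1],[0,0,0]],
    [26,[0,0,-1],[0,0,0]],
  ],
)

```text
clock: 11.05
position: [551.5, -107.5, 181.4]
ee_rot: [-0.633, 0.736, 0.152, 0.186]
contact_force: [0.5, 1.3, -0.1]
gripper_width: 26.1
grasp_force: 0.0
```

```bash
python3 -c "
from go import *
rel((438.8,-240.4,160),down(25.5))
d=snap('scene'); save(d,'pl3s.png',(222,175,332,260),7)
d=snap('top'); save(d,'pl3.png',(233,155,305,245),6.6)"
```

```text
shift [ 1.408  0.915 -0.512] turn [-0.506  0.253 -2.019] | pos [ 551.5 -107.5  181.4] deck [ 47.3 -24.  156.5] q [-0.19  0.38 -0.03 -0.52 -1.22  0.24] F [ 0.5  1.3 -0.1] t 11.05 w 26.1 0.0
```

View pics/pl3s.png

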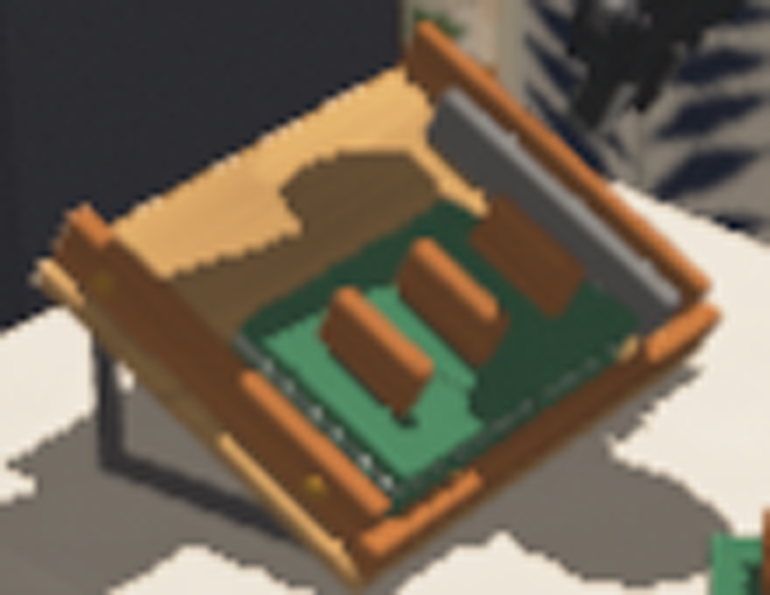

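The third caddy is flat at the stop beside b, with its fin at (525,255) and the fins evenly spaced. Now the fourth.

Request:
jog_arm(
  plan=[
    [30,[0.1,0.1,-0.3],[-0.04,0.02,-0.16]],
    [30,[0.2,0.2,-0.5],[-0.08,0.04,-0.32]],
    [30,[0.4,0.3,-0.5],[-0.12,0.06,-0.48]],
    [40,[0.6,0.4,-0.5],[-0.16,0.08,-0.64]],
    [40,[0.7,0.45,-0.5],[-0.2,0.1,-0.8]],
    [40,[0.7,0.45,-0.5],[-0.24,0.12,-0.97]],
    [40,[0.7,0.45,-0.5],[-0.24,0.12,-0.97]],
  ],
)

```text
clock: 12.02
position: [492.2, -182.1, 188.3]
ee_rot: [0.935, -0.322, -0.097, -0.114]
contact_force: [-0.7, 0.5, -0.4]
gripper_width: 40.3
grasp_force: 0.0
```

```bash
python3 -c "
from go import *
rel((438.8,-240.4,130),down(25.5))"
```

```text
shift [0.073 0.868 0.454] turn [-0.268  0.14  -1.05 ] | pos [ 492.2 -182.1  188.3] deck [-22.5  23.2 201.5] q [-0.2   0.36 -0.07 -0.26 -1.31  1.2 ] F [-0.7  0.5 -0.4] t 12.03 w 40.3 0.0
```

Request:
jog_arm(
  plan=[
    [40,[0.02,0.3,0],[-0.04,0.02,-0.16]],
    [40,[0.04,0.6,0.1],[-0.08,0.04,-0.33]],
    [40,[0.07,0.87,0.2],[-0.13,0.07,-0.5]],
    [40,[0.07,0.87,0.3],[-0.17,0.09,-0.67]],
    [40,[0.07,0.87,0.4],[-0.21,0.11,-0.83]],
    [40,[0.07,0.87,0.45],[-0.255,0.133,-1]],
    [40,[0.07,0.87,0.45],[-0.255,0.133,-1]],
  ],
)

```text
clock: 12.9
position: [437.9, -241.0, 130.8]
ee_rot: [0.981, 0.194, -0.005, -0.006]
contact_force: [-0.7, -0.5, 0.4]
gripper_width: 40.0
grasp_force: 0.0
```

Run:
```python
from go import *
rel((438.8,-240.4,100),down(25.5))
# check fins
d=snap("top");P=cloud(d);hsv=cv2.cvtColor(d["img"],cv2.COLOR_RGB2HSV);e=0
u,v=np.meshgrid(np.arange(560),np.arange(420))
Q=(P-O)@D
m=(hsv[...,0]<18)&(hsv[...,1]>120)&(d["range_z"]>0)&(Q[...,0]>10)&(Q[...,0]<90)&(Q[...,2]>62)&(Q[...,2]<90)
n,l,s,c=cv2.connectedComponentsWithStats(m.astype(np.uint8))
for i in range(1,n):
    if s[i,4]>15: print(s[i,4],Q[l==i].mean(0).round(1),c[i].round(1))
```

```text
shift [0.013 0.002 0.308] turn [-0.013  0.006 -0.053] | pos [ 437.9 -241.   130.8] deck [-108.1   68.   181.9] q [-0.18  0.28 -0.42 -0.01 -0.88  2.15] F [-0.7 -0.5  0.4] t 12.9 w 40.0 0.0
21 [70.3 78.2 74.1] [279.1 225.6]
```

Request:
jog_arm(
  plan=[
    [40,[0.01,0,0.4],[-0.013,0.006,-0.053]],
    [40,[0.01,0,0.7],[-0.013,0.006,-0.053]],
    [40,[0.01,0,0.8],[-0.013,0.006,-0.053]],
    [40,[0.01,0,0.8],[-0.013,0.006,-0.053]],
    [6,[0.01,0,0.8],[-0.013,0.006,-0.053]],
    [6,[0.01,0,0.8],[-0.013,0.006,-0.053]],
    [6,[0.01,0,0.8],[-0.013,0.006,-0.053]],
    [6,[0.01,0,0.8],[-0.013,0.006,-0.053]],
  ],
)

```text
clock: 13.95
position: [440.7, -241.0, 53.0]
ee_rot: [0.975, 0.223, 0.002, 0.002]
contact_force: [-0.5, 0.6, 6.7]
gripper_width: 11.0
grasp_force: 61.5
```

Request:
jog_arm(
  plan=[
    [6,[0,0,-0.3],[0,0,0]],
    [6,[0,0,-0.7],[0,0,0]],
    [6,[0,0,-1],[0,0,0]],
    [6,[0,0,-1],[0,0,0]],
  ],
)

```text
clock: 14.45
position: [440.3, -240.6, 153.4]
ee_rot: [0.975, 0.222, 0.003, 0.002]
contact_force: [-0.2, 0.1, -3.9]
gripper_width: 10.9
grasp_force: 60.3
```

```bash
python3 -c "
from go import *
rel(deck((85,-80,170)),DW)"
```

```text
shift [ 2.197 -0.62  -0.567] turn [ 0.502 -0.274  2.026] | pos [ 440.3 -240.6  153.4] deck [-96.9  65.8 201.4] q [-0.18  0.25 -0.41  0.   -0.91  2.19] F [-0.2  0.1 -3.9] t 14.45 w 10.9 60.3
```

Request:
jog_arm(
  plan=[
    [6,[0.05,0,-0.4],[0.04,-0.02,0.16]],
    [6,[0.2,-0.1,-0.8],[0.08,-0.04,0.32]],
    [6,[0.4,-0.2,-1],[0.12,-0.06,0.48]],
    [6,[0.6,-0.3,-1],[0.16,-0.09,0.64]],
    [6,[0.8,-0.4,-1],[0.2,-0.11,0.8]],
    [6,[1,-0.4,-1],[0.24,-0.13,0.97]],
    [6,[1,-0.4,-1],[0.24,-0.13,0.97]],
  ],
)

```text
clock: 15.32
position: [511.8, -160.7, 248.9]
ee_rot: [0.95, -0.28, -0.091, -0.102]
contact_force: [-0.4, 0.9, -2.6]
gripper_width: 11.0
grasp_force: 60.3
```

```bash
python3 -c "
from go import *
rel(deck((90,-71,150)),DW)"
```

```text
shift [ 0.441 -1.142  0.617] turn [ 0.267 -0.138  1.054] | pos [ 511.8 -160.7  248.9] deck [ 27.3   7.1 243.6] q [-0.14  0.33  0.03 -0.23 -1.43  1.19] F [-0.4  0.9 -2.6] t 15.32 w 11.0 60.3
```

Request:
jog_arm(
  plan=[
    [6,[0.06,-0.15,0],[0.04,-0.02,0.17]],
    [6,[0.13,-0.35,0],[0.08,-0.04,0.34]],
    [6,[0.2,-0.55,0.1],[0.13,-0.06,0.5]],
    [6,[0.3,-0.7,0.2],[0.17,-0.09,0.67]],
    [6,[0.4,-0.9,0.3],[0.21,-0.11,0.84]],
    [6,[0.44,-1,0.35],[0.255,-0.13,1]],
    [6,[0.44,-1,0.35],[0.255,-0.13,1]],
    [6,[0.44,-1,0.35],[0.255,-0.13,1]],
  ],
)

```text
clock: 16.32
position: [598.6, -93.2, 222.1]
ee_rot: [-0.656, 0.717, 0.153, 0.181]
contact_force: [-1.0, 0.5, -2.9]
gripper_width: 10.7
grasp_force: 60.2
```

```bash
python3 -c "
from go import *
rel(deck((95,-70,120)),DW)"
```

```text
shift [-0.103 -0.028  0.624] turn [ 0.01  -0.009  0.058] | pos [598.6 -93.2 222.1] deck [ 85.2 -68.5 182.5] q [-0.15  0.41  0.12 -0.49 -1.32  0.19] F [-1.   0.5 -2.9] t 16.32 w 10.7 60.2
```

Request:
jog_arm(
  plan=[
    [6,[-0.06,-0.015,0.3],[0.01,-0.009,0.058]],
    [6,[-0.1,-0.028,0.6],[0.01,-0.009,0.058]],
    [6,[-0.1,-0.028,0.62],[0.01,-0.009,0.058]],
    [6,[-0.1,-0.028,0.62],[0.01,-0.009,0.058]],
    [6,[-0.1,-0.028,0.62],[0.01,-0.009,0.058]],
  ],
)

```text
clock: 16.95
position: [607.3, -56.7, 173.6]
ee_rot: [-0.631, 0.737, 0.156, 0.185]
contact_force: [0.7, 1.1, -2.7]
gripper_width: 10.8
grasp_force: 60.2
```

```bash
python3 -c "
from go import *
rel(deck((95,-70,60)),DW)
d=snap('scene'); save(d,'d1.png',(222,150,332,260),5.4)"
```

```text
shift [0.004 0.019 0.621] turn [-0.004  0.    -0.001] | pos [607.3 -56.7 173.6] deck [ 95.4 -71.6 122.1] q [-0.1   0.44  0.05 -0.53 -1.2   0.14] F [ 0.7  1.1 -2.7] t 16.95 w 10.8 60.2
```

Request:
jog_arm(
  plan=[
    [6,[0,0.02,0.25],[0,0,0]],
    [6,[0,0.02,0.48],[0,0,0]],
    [6,[0,0.02,0.6],[0,0,0]],
    [6,[0,0.02,0.64],[0,0,0]],
    [6,[0,0.02,0.66],[0,0,0]],
    [6,[0,0.02,0.66],[0,0,0]],
  ],
)

```text
clock: 17.75
position: [609.8, -25.6, 115.3]
ee_rot: [-0.631, 0.737, 0.157, 0.184]
contact_force: [-1.6, -1.6, 1.2]
gripper_width: 10.6
grasp_force: 60.9
```

```bash
python3 -c "
from go import *
rel(deck((95,-70,55)),DW); s=read_state(); print(D.T@s['contact_force'])"
```

```text
shift [ 0.005 -0.007  0.01 ] turn [-0.003  0.    -0.001] | pos [609.8 -25.6 115.3] deck [ 95.5 -69.3  56. ] q [-0.05  0.49 -0.02 -0.56 -1.07  0.17] F [-1.6 -1.6  1.2] t 17.75 w 10.6 60.9
[-1.04280908  1.32255306  1.94990164]
```

Touching the deck lightly. I slide down the slope to tool x about 66.

Request:
jog_arm(
  plan=[
    [6,[0.05,-0.01,0],[0,0,0]],
    [6,[0.1,-0.02,0],[0,0,0]],
    [6,[0.15,-0.025,0],[0,0,0]],
    [6,[0.2,-0.03,0],[0,0,0]],
    [6,[0.25,-0.035,0],[0,0,0]],
    [6,[0.28,-0.037,0],[0,0,0]],
    [6,[0.28,-0.037,0],[0,0,0]],
  ],
)

```text
clock: 18.62
position: [610.0, -49.4, 103.0]
ee_rot: [-0.631, 0.737, 0.157, 0.186]
contact_force: [-2.6, 1.1, 8.0]
gripper_width: 10.4
grasp_force: 61.7
```

```bash
python3 -c "
from go import *
rel(deck((46.5,-78,55.5)),DW); s=read_state(); print(D.T@s['contact_force'])
from fit import *
d=snap('scene'); save(d,'d2.png',(222,165,332,260),6)"
```

```text
shift [ 0.225 -0.049  0.006] turn [-0.003  0.003 -0.001] | pos [610.  -49.4 103. ] deck [ 69.  -73.1  56.1] q [-0.09  0.52 -0.01 -0.56 -1.08  0.22] F [-2.6  1.1  8. ] t 18.62 w 10.4 61.7
[4.40051337 2.75502017 6.71474094]
```

View pics/d2.png

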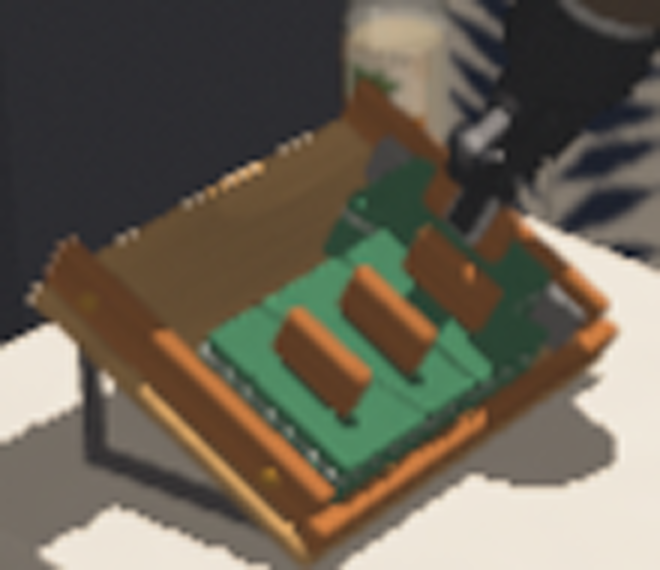

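The fourth caddy lies flat between c and the cheek, with about 22 mm still to go. I push gently on, watching the force.

Request:
jog_arm(
  plan=[
    [6,[0.03,-0.003,0],[0,0,0]],
    [6,[0.06,-0.01,0],[0,0,0]],
    [6,[0.09,-0.018,0],[0,0,0]],
    [6,[0.12,-0.025,0],[0,0,0]],
    [6,[0.12,-0.025,0],[0,0,0]],
  ],
)

```text
clock: 19.3
position: [610.4, -59.8, 97.7]
ee_rot: [-0.631, 0.736, 0.158, 0.185]
contact_force: [-3.8, 2.6, 10.7]
gripper_width: 10.9
grasp_force: 61.9
```

```bash
python3 -c "
from go import *
rel(deck((46.5,-78,55.5)),DW); s=read_state(); print(D.T@s['contact_force'])"
```

```text
shift [ 0.11  -0.029  0.007] turn [-0.002  0.004 -0.001] | pos [610.4 -59.8  97.7] deck [ 57.5 -75.1  56.2] q [-0.11  0.53 -0.   -0.56 -1.08  0.23] F [-3.8  2.6 10.7] t 19.3 w 10.9 61.9
[6.77954747 4.18834543 8.49354712]
```

Request:
jog_arm(
  plan=[
    [6,[0.02,-0.005,0],[0,0,0]],
    [6,[0.04,-0.012,0],[0,0,0]],
    [6,[0.06,-0.018,0],[0,0,0]],
    [6,[0.06,-0.018,0],[0,0,0]],
  ],
)

```text
clock: 19.8
position: [611.0, -65.0, 95.0]
ee_rot: [-0.631, 0.736, 0.159, 0.185]
contact_force: [-4.5, 3.7, 12.3]
gripper_width: 11.0
grasp_force: 61.9
```

```bash
python3 -c "
from go import *
rel(deck((46.5,-78,55.5)),DW); s=read_state(); print(D.T@s['contact_force'])"
```

```text
shift [ 0.053 -0.015  0.007] turn [-0.001  0.004 -0.001] | pos [611. -65.  95.] deck [ 51.8 -76.5  56.3] q [-0.12  0.54  0.   -0.56 -1.09  0.24] F [-4.5  3.7 12.3] t 19.8 w 11.0 61.9
[8.44355242 4.96929716 9.43274428]
```

Request:
jog_arm(
  plan=[
    [6,[0.02,-0.005,-0.005],[0,0,0]],
    [6,[0.04,-0.01,-0.005],[0,0,0]],
    [6,[0.055,-0.014,-0.005],[0,0,0]],
    [6,[0.055,-0.014,-0.005],[0,0,0]],
  ],
)

```text
clock: 20.3
position: [611.5, -69.9, 92.5]
ee_rot: [-0.631, 0.736, 0.159, 0.185]
contact_force: [-4.9, 4.1, 10.5]
gripper_width: 10.4
grasp_force: 61.7
```

```bash
python3 -c "
from go import *
rel(deck((46.5,-78,55.5)),DW); s=read_state(); print(D.T@s['contact_force'])"
```

```text
shift [-0.001 -0.003  0.008] turn [-0.001  0.004 -0.001] | pos [611.5 -69.9  92.5] deck [ 46.4 -77.7  56.3] q [-0.12  0.54  0.01 -0.56 -1.09  0.25] F [-4.9  4.1 10.5] t 20.3 w 10.4 61.7
[7.8359311  5.43895894 7.75500962]
```

Request:
jog_arm(
  plan=[
    [6,[0.015,-0.003,0],[0,0,0]],
    [6,[0.03,-0.006,0],[0,0,0]],
    [6,[0.03,-0.006,0],[0,0,0]],
  ],
)

```text
clock: 20.68
position: [611.8, -72.3, 91.3]
ee_rot: [-0.631, 0.736, 0.159, 0.186]
contact_force: [-3.5, 5.0, 10.2]
gripper_width: 10.7
grasp_force: 61.7
```

```bash
python3 -c "
from go import *
rel(deck((46.5,-78,55.5)),DW); s=read_state(); print(D.T@s['contact_force'])"
```

```text
shift [-0.028  0.004  0.009] turn [-0.001  0.005 -0.001] | pos [611.8 -72.3  91.3] deck [ 43.7 -78.4  56.4] q [-0.13  0.55  0.01 -0.56 -1.09  0.25] F [-3.5  5.  10.2] t 20.68 w 10.7 61.7
[8.68033676 4.21963339 6.98771506]
```

Request:
jog_arm(
  plan=[
    [6,[0.01,-0.002,0],[0,0,0]],
    [6,[0.025,-0.004,0],[0,0,0]],
    [6,[0.025,-0.004,0],[0,0,0]],
  ],
)

```text
clock: 21.05
position: [612.0, -73.4, 90.9]
ee_rot: [-0.631, 0.736, 0.16, 0.186]
contact_force: [-4.6, 6.7, 13.5]
gripper_width: 10.8
grasp_force: 61.9
```

Run:
```python
from go import *
rel(deck((46.5,-78,55.5)),DW); s=read_state(); print(D.T@s['contact_force'])
```

```text
shift [-0.038  0.007  0.01 ] turn [-0.001  0.007 -0.001] | pos [612.  -73.4  90.9] deck [ 42.7 -78.7  56.5] q [-0.13  0.55  0.01 -0.57 -1.09  0.26] F [-4.6  6.7 13.5] t 21.05 w 10.8 61.9
[11.58810945  5.55522327  9.07857474]
```

Request:
jog_arm(
  plan=[
    [6,[0.01,0,0],[0,0,0]],
    [6,[0.025,0,0],[0,0,0]],
    [6,[0.025,0,0],[0,0,0]],
    [6,[0.025,0,0],[0,0,0]],
  ],
)

```text
clock: 21.55
position: [611.9, -73.7, 91.0]
ee_rot: [-0.631, 0.735, 0.161, 0.187]
contact_force: [-5.0, 11.4, 18.1]
gripper_width: 10.4
grasp_force: 62.1
```

Run:
```python
from go import *
rel(deck((46.5,-78,55.5)),DW); s=read_state(); print(D.T@s['contact_force'])
```

```text
shift [-0.041  0.006  0.013] turn [-0.    0.01  0.  ] | pos [611.9 -73.7  91. ] deck [ 42.4 -78.6  56.7] q [-0.13  0.55  0.01 -0.57 -1.09  0.26] F [-5.  11.4 18.1] t 21.55 w 10.4 62.1
[17.75723248  6.64899393 11.00297045]
```

At the stop. I relieve the preload, release and retreat.

Request:
jog_arm(
  plan=[
    [6,[-0.015,0.003,-0.008],[0,0,0]],
    [6,[-0.015,0.003,-0.008],[0,0,0]],
    [25,[-0.015,0.003,-0.008],[0,0,0]],
    [25,[-0.015,0.003,-0.008],[0,0,0]],
    [25,[-0.015,0.003,-0.008],[0,0,0]],
    [25,[-0.015,0.003,-0.2],[0,0,0]],
    [25,[-0.015,0.003,-0.6],[0,0,0]],
    [25,[-0.015,0.003,-1],[0,0,0]],
    [25,[-0.015,0.003,-1],[0,0,0]],
  ],
)

```text
clock: 22.68
position: [606.1, -126.6, 180.2]
ee_rot: [-0.631, 0.737, 0.153, 0.186]
contact_force: [-0.1, 0.5, 0.1]
gripper_width: 25.0
grasp_force: 0.0
```

Request:
jog_arm(
  plan=[
    [25,[0.3,0.1,-0.5],[0,0,0]],
    [25,[0.7,0.2,-0.8],[0,0,0]],
    [25,[1,0.3,-1],[0,0,0]],
    [25,[1,0.3,-1],[0,0,0]],
  ],
)

```text
clock: 23.18
position: [552.7, -255.4, 216.6]
ee_rot: [-0.629, 0.738, 0.157, 0.184]
contact_force: [0.5, 0.7, -0.7]
gripper_width: 25.0
grasp_force: 0.0
```

Run:
```python
from go import *
rel(deck((46.5,-78,55.5)),DW)
for n in ("top","scene"):
    d=snap(n); save(d,"fin_"+n+".png"); P=cloud(d);Q=(P-O)@D; ok=d["range_z"]>0
    hsv=cv2.cvtColor(d["img"],cv2.COLOR_RGB2HSV)
    for nm,y in dict(a=78,b=26,c=-26,d=-78).items():
        g=ok&(hsv[...,0]>60)&(hsv[...,0]<100)&(hsv[...,1]>80)&(abs(Q[...,1]-y)<22)&(Q[...,2]>38)&(Q[...,2]<56)&(Q[...,0]>-15)&(Q[...,0]<130)
        f=ok&(hsv[...,0]<20)&(hsv[...,1]>110)&(abs(Q[...,1]-y)<16)&(Q[...,2]>62)&(Q[...,2]<90)&(Q[...,0]>-10)&(Q[...,0]<110)
        q=Q[g]
        print(n,nm,"lid x 3/97%",np.percentile(q[:,0],[3,97]).round(1) if len(q) else None,"z",np.median(q[:,2]).round(1) if len(q) else None,len(q),"fin",f.sum(),Q[f].mean(0).round(1) if f.sum() else None, np.percentile(Q[f][:,0],[5,95]).round(1) if f.sum() else None)
    k=ok&(hsv[...,1]<60)&(abs(Q[...,2]-30)<8)&(Q[...,1]<-85)&(Q[...,1]>-125)&(Q[...,0]>0)&(Q[...,0]<155)
    if k.sum(): print("cheek",k.sum(),Q[k].mean(0).round(1),np.percentile(Q[k][:,1],[10,50,90]).round(1))
```

```text
shift [-1.117 -0.29   2.008] turn [-0.003  0.    -0.006] | pos [ 552.7 -255.4  216.6] deck [-65.1 -47.6 256.2] q [-0.42  0.47  0.2  -0.47 -1.45  0.36] F [ 0.5  0.7 -0.7] t 23.18 w 25.0 0.0
top a lid x 3/97% [ 2.2 96.8] z 47.0 251 fin 56 [52.9 78.1 74.5] [27.9 75.8]
top b lid x 3/97% [ 2.5 96.7] z 47.0 245 fin 58 [53.6 26.2 74.3] [28.9 75.9]
top c lid x 3/97% [ 2.3 95.6] z 46.9 235 fin 55 [ 49.8 -25.9  74.6] [26.1 73.6]
top d lid x 3/97% [ 2.6 96.4] z 47.5 223 fin 58 [ 51.2 -77.8  74.3] [28.  74.7]
cheek 106 [  95.4 -110.9   31.2] [-115.8 -111.4 -105.9]
scene a lid x 3/97% [-0.4 92.8] z 48.1 204 fin 90 [45.7 83.1 71.9] [23.3 69.5]
scene b lid x 3/97% [ 0.9 93. ] z 48.4 166 fin 93 [48.  30.8 71.6] [24.3 71.7]
scene c lid x 3/97% [-0.2 92.1] z 48.4 161 fin 90 [ 47.1 -21.1  72.6] [25.  69.3]
scene d lid x 3/97% [-0.3 95.2] z 48.7 138 fin 89 [ 46.6 -73.1  72.3] [21.7 70. ]
cheek 51 [ 126.8 -105.8   30.8] [-109.9 -105.7 -102.5]
```

All four fins are evenly spaced (52 mm), at equal height and level along the slope. I hand it in.

```bash
python3 -c "
from bench import *
print(job_done())"
```

```text
the job is handed in; nothing more can be done
None
```

I handed the job in at about 23 s: both caddies are packed head to tail against the stop. The last depth readings put all four fins about 52 mm apart and the lids at the same height and level along the slope, but the judge's verdict was not shown.

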